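# Bolt the lamp jig and hold the pull test on the mark

## Task

Pull-test the welded lamp in the jig: first slide the bolt with the black knob fully home into its keeper, so that the yellow hold-down bar is locked, and only then pull the spring-loaded orange handle out until its red needle lies within the green mark on the white scale. Keep holding it steady there: your program finishes with the gripper still holding the handle on the mark, because the spring takes it back as soon as it is let go. Do not disturb the loose lamps, bottles, screwdriver and brass block round about.

Things in the scene. Friction and masses are not known exactly. Their poses are not given: they have to be found in the camera images.
- jig: test jig fixed to the bench: aluminium plate 310 (its x) by 290 (its y) by 12 thick; origin at the centre of its underside, -x side facing the robot. On it (jig mm): blue spring housing x 6..58, y -10..50, 52 high; yellow hold-down bar along y at x 86..104, 57 high, over a lamp; steel keeper on its end, x 48..104, y -134..-97, 53 high; in front of these all but knob and handle is under 37 high
- bolt (a joint): travel of the bolt (m) along the jig's +x, from 0 (fully drawn back) to 0.05 (hard stop: fully home, its tip through the keeper). It starts anywhere from 0 to 0.02, moves against about 2 N of friction and stays where it is left
- bolt_knob (a point): centre of the black knob on the bolt, an upright cylinder 16 in diameter and 38 tall, from 40 to 78 above the bench (this point at 59); it moves with the bolt, in the jig's +x to lock
- handle (a joint): how far the handle is pulled out (m) along the jig's -x, 0 at rest, stop at 0.085. A spring pulls it back with about 5.4 N at rest plus 1.8 N for each 10 mm of pull (about 10 to 15 N on the mark), plus 1 N of friction
- handle_grip (a point): point on the orange handle's centre plane, 60 above the bench. The handle is an upright block 14 thick (the jig's x, the pull direction), 60 wide (jig's y), from 20 to 80 above the bench. A 10 mm steel rod (top 31 above the bench) runs from its back to the spring housing, 81 behind its centre at rest. Can be pinched from above, one finger before and one behind it
- needle (a point): the red needle, which sticks out on the handle's +y side over the white scale, in line with the handle's centre; this point is on its centre line, 60 from the handle's centre, 20 above the bench. It moves with the handle
- mark: the green mark lying on the white scale beside the handle: 14 long (its x, the pull direction), 34 wide, 3 thick; origin at its centre; axes parallel to the jig's. Fixed, but at another place along the scale each time: 30 to 55 of pull
- lamp_a: loose bystander: a red strip lamp with black back, 190 long (its y), 40 wide (its x), 22 tall, lying on the bench right of the jig; origin at the centre of its underside
- lamp_b: loose bystander: a red strip lamp with black back, 190 long (its y), 40 wide (its x), 22 tall, lying on the bench right of the jig; origin at the centre of its underside
- lamp_c: loose bystander: a red strip lamp with black back, 190 long (its y), 40 wide (its x), 22 tall, lying on the bench right of the jig; origin at the centre of its underside
- flask: loose bystander: steel flask, 66 in diameter, 195 tall, left of the jig; origin at its underside
- tumbler: loose bystander: amber tumbler with a pink lid, 76 in diameter, 150 tall, left of the jig; origin at its underside
- driver: loose bystander: screwdriver lying on the bench left of the jig; about 200 long, lower than 35
- gauge: loose bystander: brass block 25 by 40 by 16 tall, lying on the jig's plate near its front right corner; origin at the centre of its underside

How it is judged:
On the way, in this order (a step that is already met when the one before it is completed fails the run):
1. the bolt is fully home in its keeper, while the handle is still in (value of joint bolt above 0.046 m and value of joint handle below 0.01 m), for 0.2 s.
2. the handle is pulled out by the gripper until the needle lies within the green mark (x of needle in the frame of mark between -0.007 and 0.007 m and contact force between the fingers and handle above 3 N), for 0.3 s.
At the end, for the whole second after the job is handed in: The bolt is home (within 4 mm of its stop), the needle's centre line is within the green mark (7 mm either side of its centre) and still (under 10 mm/s), and the gripper's fingers hold the handle (more than 3 N of contact) against its spring (all of step 2 and value of joint bolt above 0.046 m and velocity of joint handle between -0.01 and 0.01 m/s); the arm keeps its last pose, push and grip.
It fails at once if the handle is pulled out while the bolt is not home (value of joint handle above 0.015 m and value of joint bolt below 0.04 m).
It fails at once if a loose lamp, bottle, screwdriver or brass block is pushed away (more than 25 mm) (distance of any of lamp_a, lamp_b, lamp_c, flask, tumbler, driver, gauge from where it was at the start of the episode above 0.025 m).
It also fails if it takes over 38 s, if anything falls off the work surface, if the arm or the gripper's body presses on something with over 40 N, if the wrist force passes 120 N, or if a joint passes its speed limit or range.

## Robot

A 7-joint arm with a two-finger parallel gripper is mounted at the origin on the work surface. World frame = base frame: x ahead of the robot, y to its left, z up, the work surface at z = 0. Lengths are in m, angles in rad, forces in N, time in s.
With the tool pointing down it reaches from about 0.4 to 0.875 m from the base axis. Payload 4.4 kg.
Tool frame: the origin (TCP) lies at the very end of the fingers, on their centre line; the grasp point (between the pads) lies 19 mm behind it; z points along the fingers, y is the line along which they close (so a half turn about z gives the same grasp; the last joint's range is limited). The gripper opens to 85 mm and grips with 20 to 120 N. Pads are 22 mm wide; open, the fingers measure 114 mm over their backs; the gripper's body (76 mm by 85 mm) begins 54 mm behind the grasp point. The pads swing forward as they close: fully open they stand 13 mm farther back than shut.
Start: joints at [1.203, 0.628, 0.038, 1.517, -0.027, 0.996, -0.02], TCP at [0.193, -0.621, 0.231] pointing down, gripper open.
Joint ranges: [-3.06, 3.06], [-0.37, 2.12], [-1.25, 1.32], [0.18, 2.47], [-1.1, 4.24], [0.23, 1.98], [-2.94, 2.94]. Speed limits (rad/s): [2.57, 2.57, 3.14, 3.14, 3.14, 3.14, 3.14].

## Interface

Orientations are given as a unit quaternion [w, x, y, z].
In Python, from bench import monitor, viewer, arm, models gives the robot as it stands.
- The arm moves only by the shell command python3 -m jog 'ROWS' [OPENING] [FORCE]. ROWS is a JSON object of lists of equal length, an entry for each row: "offset": the shift along the world's x, y, z in m, a list of three; "turn": the turn about the world's z in rad. In form: {"offset": [[tx, ty, tz], ...], "turn": [turn, ...]}. A call has 1 to 12 rows; each row is the pose to reach, as a shift and turn from the pose commanded when the call began; what a row does not reach only later rows make up. A row lasts 1/12 s, in which the tool goes at most 41.7 mm and 7.16 degrees, less where a joint would pass 70% of its speed; a pose out of reach is approached as far as the arm can. A call with a gripper value outside its range is refused whole. OPENING is the opening, from 0 (shut) to 1 (fully open), set as the call begins (- or left out, the last holds). The fingers move at their own pace and stop on an object; FORCE is the grip in N (left out, the last holds). Time passes only in rows, so rows that repeat a pose let the fingers close. It gives the time, the measured TCP pose, the force, the opening and the grip force at its end, in the units of the state.
- monitor.read_state(): the state, without advancing time (a new reading comes with each control period).
- viewer.get_image(name): name is "scene" or "top"; returns (picture, depth): 480x640x3 uint8, blue, green, red; 480x640 float32, m along the optical axis (not along the pixel's ray), 0 where there is no reading.
- viewer.camera_params(name): a dict with "fx", "fy", "cx", "cy" (pixels), "xyz" and "orientation" of the camera in the world. Camera axes: x right, y up, looking along -z (the intrinsics and any distortion apply to the point x, -y, -z); pixel columns grow to the right and rows downward; lengths in m; the calibration is good to about 2 mm. A picture is of the moment at which its call begins. camera_params takes no time and is no camera call.
- arm.close_job(): hands the job in; it is judged then, once.
Trained networks look in the newest picture that a camera, given by its name, has taken for a name from the list of things; names that differ only in an ending like _2 or _b are one class to them, and where a whole thing is asked for, a point or a joint stands for the part that bears it (a point fixed in the world has none). Each returns a list of dicts, best first, with "score" (0 to 1); they miss things now and then, are a little off and sometimes report something else, mostly with a low value. They report only what shows in the picture. A call takes as long as a camera call.
- models.outline_of(camera, thing): "pixels" (480x640 bool, what is visible of it) and "rect" ([centre column, centre row, width, height] in pixels, round what is visible of it).
The state is a dict: "t": time; "joints": joint angles; "dq": joint speeds; "effort": joint torques, N m; "tcp_pos": TCP position; "eef_rot": TCP orientation; "wrist_force": force on the tool from outside, world axes, zero at the start; "moment": the same for the moment, N m; "gripper_width": finger opening in m; "grip_force": force on a finger pad.
Only numpy, scipy, OpenCV 4.12 (cv2) and the standard library are available. Lean on these libraries where they do the work, as an engineer would, in place of code of your own. Each camera call takes 0.05 s, during which the arm holds its last target. There are 200 camera calls.

## Working session

There is one attempt and no reset: what is moved stays moved. The work goes in short steps, Python scripts to look and compute and a shell command to move; the robot and the scene stay as the last step left them, time stands still between calls to the robot, and variables do not carry over. Pictures are saved under pics/ and viewed, at most 10 in all, crops included, and the job is handed in when it is done.

```bash
mkdir -p pics
cat > h.py <<'E'
import numpy as np, cv2
from scipy.spatial.transform import Rotation as R
from bench import monitor, viewer, arm, models
def world(cam,depth,mask):
    p=viewer.camera_params(cam); v,u=np.nonzero(mask&(depth>0)); d=depth[v,u]
    P=np.c_[(u-p['cx'])/p['fx']*d,-(v-p['cy'])/p['fy']*d,-d]
    q=p['orientation']; return R.from_quat([q[1],q[2],q[3],q[0]]).apply(P)+p['xyz']
E
python3 - <<'E'
from h import *
for c in ['scene','top']:
    im,d=viewer.get_image(c); cv2.imwrite(f'pics/{c}0.png',im); np.save(f'{c}d.npy',d)
    p=viewer.camera_params(c); print(c,p)
    for t in ['jig','bolt_knob','handle_grip','needle','mark','gauge','driver']:
        for o in models.outline_of(c,t)[:2]:
            P=world(c,d,o['pixels']); 
            print(t,round(o['score'],2),np.round(o['rect']),o['pixels'].sum(), np.round(np.median(P,0),4) if len(P) else '',np.round(P.min(0),3),np.round(P.max(0),3))
s=monitor.read_state();print(s)
E
```

```text
scene {'fx': 488.818147694098, 'fy': 488.818147694098, 'cx': 322.1041463984714, 'cy': 242.49748505378633, 'xyz': array([ 1.38782939, -0.36894508,  0.87453539]), 'orientation': array([0.7395257 , 0.35720537, 0.24333878, 0.51603518])}
jig 0.56 [397. 285. 143.  95.] 9632 [0.6292 0.1137 0.0159] [ 0.399 -0.051 -0.003] [0.77  0.305 0.085]
bolt_knob 0.77 [345. 265.  11.  30.] 164 [0.5223 0.0203 0.0359] [0.464 0.005 0.026] [0.579 0.037 0.081]
handle_grip 0.79 [394. 253.  22.  28.] 469 [0.5209 0.1598 0.055 ] [0.425 0.132 0.001] [0.566 0.239 0.085]
needle 0.7 [392. 253.  22.  31.] 497 [0.5207 0.1598 0.0539] [0.419 0.132 0.001] [0.566 0.239 0.085]
driver 0.6 [445. 208.  44.  14.] 298 [0.3394 0.4098 0.0206] [ 0.315  0.36  -0.001] [0.353 0.506 0.032]
top {'fx': 506.1337827209138, 'fy': 506.1337827209138, 'cx': 318.6355104485457, 'cy': 244.35296338240286, 'xyz': array([ 0.33040097, -0.01756751,  1.25846317]), 'orientation': array([-0.69994894, -0.03869432,  0.03854245,  0.71210161])}
jig 0.94 [261. 203. 136. 142.] 13825 [0.5816 0.1222 0.0142] [ 0.399 -0.051 -0.001] [0.765 0.298 0.089]
bolt_knob 0.
[... 828 characters left out ...]
 'joints': array([ 1.2031824 ,  0.62835498,  0.03850565,  1.51742697, -0.02700678,
        0.996362  , -0.02002533]), 'dq': array([-0.00169023, -0.00138075, -0.00034508, -0.00083621,  0.00070293,
       -0.00109986, -0.00028019]), 'effort': array([-2.75395259e-04, -5.63221049e+01,  1.22560993e+00, -1.93780196e+01,
        1.09907906e-02,  1.49528405e-03,  1.56118301e-05]), 'tcp_pos': array([ 0.19323262, -0.62059438,  0.23133408]), 'eef_rot': array([-1.96462146e-05,  9.88639585e-01,  1.50305587e-01,  1.70913649e-05]), 'wrist_force': array([ 1.16805747, -0.09217671, -0.62431686]), 'moment': array([-0.03478606,  0.01734289, -0.01450581]), 'grip_force': 0.0, 'gripper_width': 0.08531604343136724}
```

View pics/top0.png

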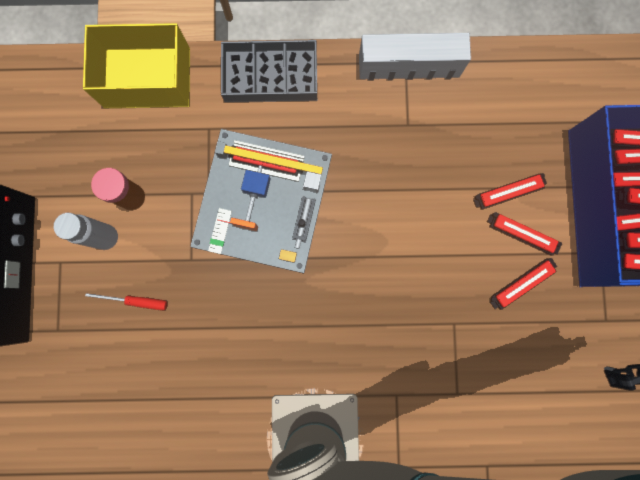

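View pics/scene0.png

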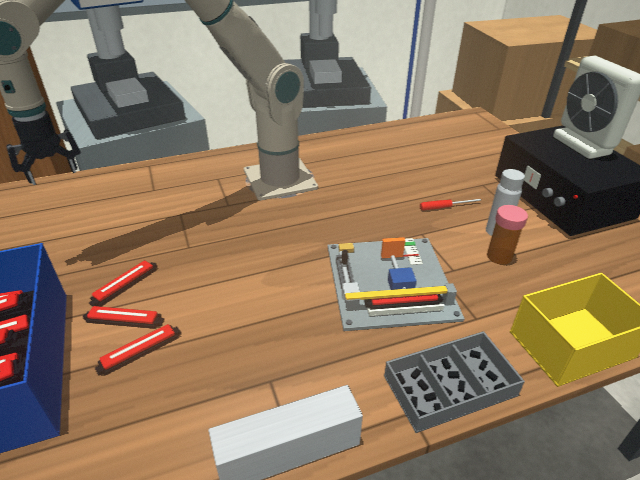

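The top view shows the jig around (262,203), turned about -13°. The handle is at (243,224), the scale at (218,230) with the green mark at (216,243), the bolt and knob around (302,224), and the brass block at (288,256). Next I'll measure more precisely.

Run:
```python
from h import *
im=cv2.imread('pics/top0.png'); d=np.load('topd.npy'); hsv=cv2.cvtColor(im,cv2.COLOR_BGR2HSV)
cv2.imwrite('pics/crop0.png',cv2.resize(im[120:280,180:340],(600,600),interpolation=cv2.INTER_CUBIC))
roi=np.zeros((480,640),bool); roi[120:280,185:340]=1
j=[o for o in models.outline_of('top','jig')] 
# plate
P=world('top',d,roi); pl=P[(abs(P[:,2]-.012)<.0045)]
jm=world('top',d,np.ones((480,640),bool)&roi)
M=(hsv[...,1]<70)&roi&(d>0)
Q=world('top',d,cv2.morphologyEx(M.astype('u1'),cv2.MORPH_OPEN,np.ones((3,3)))>0); Q=Q[(Q[:,2]>.004)&(Q[:,2]<.02)]
r=cv2.minAreaRect(Q[:,:2].astype('f4')*1000); print('plate',r,np.median(Q[:,2]))
c,s=r[0],None
a=r[2]; yaw=np.deg2rad(((a+45)%90)-45); print('yaw',np.rad2deg(yaw))
o=np.array(r[0])/1000; A=np.array([[np.cos(yaw),np.sin(yaw)],[-np.sin(yaw),np.cos(yaw)]])
def rep(n,m,zr):
    P=world('top',d,m&roi); P=P[(P[:,2]>zr[0])&(P[:,2]<zr[1])]; L=(P[:,:2]-o)@A.T*1000
    print(n,len(P),'med w',np.round(np.median(P,0),4),'jig',np.round(np.median(L,0),1),'p2',np.round(np.percentile(L,2,0),1),'p98',np.round(np.percentile(L,98,0),1))
H,S,V=hsv[...,0],hsv[...,1],hsv[...,2]
rep('green',(H>45)&(H<80)&(S>100),(0,.04))
rep('orange top',(H>5)&(H<17)&(S>150),(.07,.1))
rep('red',((H<5)|(H>174))&(S>130),(0,.04))
rep('blue',(H>100)&(H<130)&(S>100),(.045,.07))
rep('yellow',(H>20)&(H<32)&(S>150),(.05,.07))
rep('brass',(H>15)&(H<30)&(S>90),(.02,.035))
rep('knob',V<90,(.05,.1))
rep('high',V>=0,(.07,.1))
```

```text
plate ((583.9091796875, 123.79864501953125), (292.34375, 313.10711669921875), 75.94652557373047) 0.012813661157282885
yaw -14.053474426269531
green 57 med w [0.4769 0.2338 0.0174] jig [-130.6   80.3] p2 [-135.5   65. ] p98 [-125.6   95.9]
orange top 133 med w [0.5135 0.1608 0.0803] jig [-76.8  17.8] p2 [-82.6  -9.6] p98 [-70.8  45.7]
red 14 med w [0.6667 0.1179 0.0385] jig [80.3 15.5] p2 [ 77.7 -70.3] p98 [86.5 80.9]
blue 485 med w [0.6175 0.1339 0.0527] jig [30.4 18.5] p2 [ 6.3 -9.6] p98 [54.5 46.4]
yellow 644 med w [0.6719 0.0912 0.0578] jig [ 93.2 -10.3] p2 [  85.3 -126.9] p98 [101.3 104. ]
brass 161 med w [0.4402 0.059  0.0287] jig [-124.   -98.1] p2 [-135.4 -116.9] p98 [ 49.6 -78.9]
knob 48 med w [0.5137 0.0223 0.0751] jig [ -43.8 -115.2] p2 [ -50.  -122.9] p98 [ 79.  116.5]
high 196 med w [0.5136 0.1541 0.0792] jig [-75.5  12. ] p2 [ -83.4 -120.9] p98 [-37.7  46.1]
```

View pics/crop0.png

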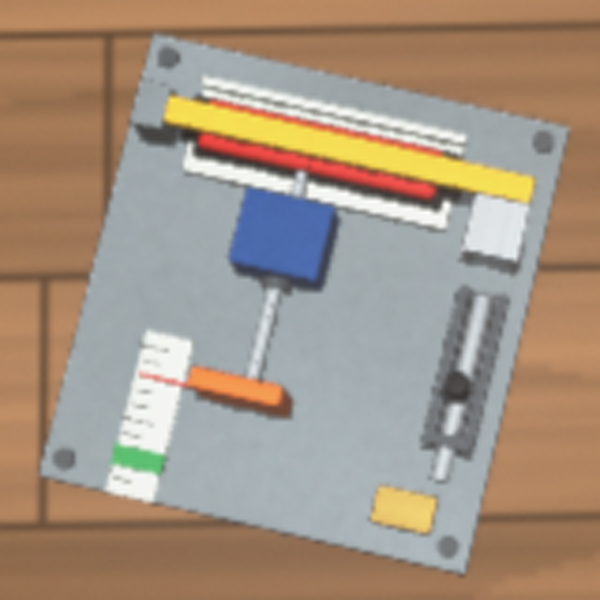

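The crop confirms the reads: the needle is at rest, and the green mark is about 54 mm of pull away. The black knob is at world (0.514, 0.022) and the handle at (0.5135, 0.161). Moving above the knob now, with the fingers closing along the jig's x.

```bash
python3 -m jog '{"offset":[[0.018,0.036,0],[0.036,0.072,0],[0.054,0.108,0],[0.071,0.143,0],[0.089,0.179,0],[0.107,0.214,0],[0.125,0.250,0],[0.143,0.286,0],[0.161,0.322,0],[0.178,0.357,0],[0.196,0.393,0],[0.214,0.429,0]],"turn":[0.1,0.2,0.3,0.4,0.5,0.6,0.7,0.8,0.9,1.0,1.0236,1.0236]}' 0.5 40
python3 -m jog '{"offset":[[0.018,0.036,0],[0.036,0.072,0],[0.054,0.108,0],[0.071,0.143,0],[0.089,0.179,0],[0.107,0.214,0],[0.107,0.214,-0.03],[0.107,0.214,-0.06],[0.107,0.214,-0.09],[0.107,0.214,-0.09],[0.107,0.214,-0.09],[0.107,0.214,-0.09]],"turn":[0,0,0,0,0,0,0,0,0,0,0,0]}'
```

```text
t: 1.85
tcp_pos: [0.4078, -0.1901, 0.2317]
eef_rot: [0.0, 0.788, 0.615, 0.0]
wrist_force: [0.2, -0.3, 0.2]
gripper_width: 0.0428
grip_force: 0.0
t: 2.85
tcp_pos: [0.5152, 0.0224, 0.1426]
eef_rot: [0.0, 0.788, 0.615, 0.001]
wrist_force: [0.6, 0.8, -0.4]
gripper_width: 0.0427
grip_force: 0.0
```

```bash
python3 -m jog '{"offset":[[0,0,-0.02],[0,0,-0.04],[0,0,-0.06],[0,0,-0.075],[0,0,-0.085],[0,0,-0.094],[0,0,-0.094],[0,0,-0.094]],"turn":[0,0,0,0,0,0,0,0]}'
python3 -m jog '{"offset":[[0,0,0],[0,0,0],[0,0,0],[0,0,0],[0,0,0],[0,0,0],[0,0,0],[0,0,0]],"turn":[0,0,0,0,0,0,0,0]}' 0 40
python3 - <<'E'
from h import *
im,d=viewer.get_image('scene'); cv2.imwrite('pics/s1.png',cv2.resize(im[200:320,290:450],(800,600),interpolation=cv2.INTER_CUBIC))
E
```

```text
t: 3.52
tcp_pos: [0.5149, 0.0224, 0.048]
eef_rot: [0.0, 0.788, 0.615, 0.0]
wrist_force: [-0.4, 0.0, 0.2]
gripper_width: 0.0428
grip_force: 0.0
t: 4.18
tcp_pos: [0.5147, 0.0224, 0.0483]
eef_rot: [0.0, 0.788, 0.615, 0.001]
wrist_force: [-1.3, -0.9, 6.4]
gripper_width: 0.0146
grip_force: 38.9
```

View pics/s1.png

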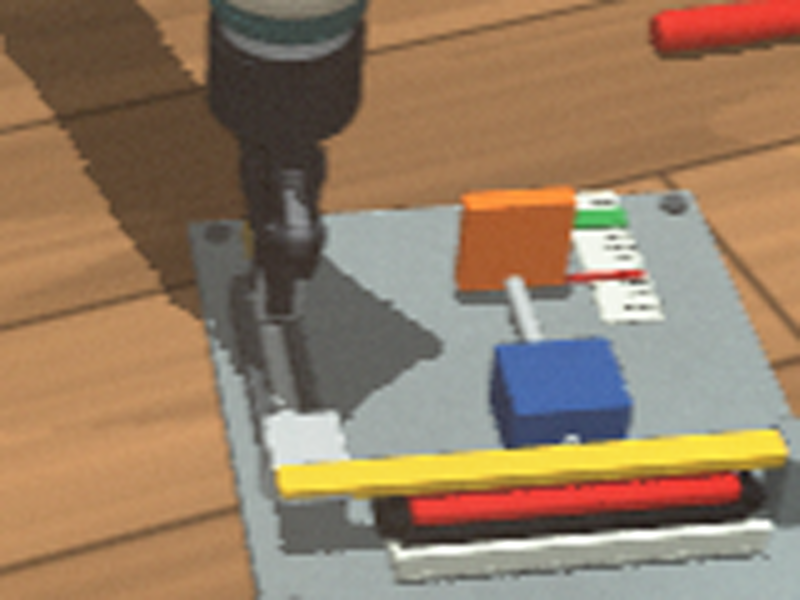

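The gripper holds the knob at about (285,300) in the crop, with an opening close to 16 mm. The handle is untouched at rest. Pushing along the jig's +x, (0.970, -0.243).

```bash
python3 -m jog '{"offset":[[0.005,-0.0012,0],[0.010,-0.0024,0],[0.015,-0.0036,0],[0.0194,-0.0049,0],[0.0243,-0.0061,0],[0.0272,-0.0068,0],[0.0272,-0.0068,0]],"turn":[0,0,0,0,0,0,0]}'
python3 -m jog '{"offset":[[0.0019,-0.0005,0],[0.0039,-0.001,0],[0.0058,-0.0015,0],[0.0058,-0.0015,0]],"turn":[0,0,0,0]}'
```

```text
t: 4.82
tcp_pos: [0.5425, 0.0155, 0.0483]
eef_rot: [0.001, 0.788, 0.615, 0.001]
wrist_force: [0.1, 0.0, 6.2]
gripper_width: 0.0147
grip_force: 39.0
t: 5.15
tcp_pos: [0.5478, 0.0142, 0.0483]
eef_rot: [0.0, 0.788, 0.615, 0.001]
wrist_force: [-0.6, 0.2, 5.5]
gripper_width: 0.0152
grip_force: 39.1
```

```bash
python3 -m jog '{"offset":[[0.0019,-0.0005,0],[0.0039,-0.001,0],[0.0058,-0.0015,0],[0.0058,-0.0015,0]],"turn":[0,0,0,0]}'
python3 -m jog '{"offset":[[0.0019,-0.0005,0],[0.0029,-0.0007,0],[0.0039,-0.001,0],[0.0039,-0.001,0]],"turn":[0,0,0,0]}'
```

```text
t: 5.48
tcp_pos: [0.5536, 0.0127, 0.0483]
eef_rot: [0.0, 0.788, 0.615, 0.001]
wrist_force: [-1.9, 0.1, 6.6]
gripper_width: 0.0148
grip_force: 39.1
t: 5.82
tcp_pos: [0.5573, 0.0118, 0.0483]
eef_rot: [0.0, 0.788, 0.615, 0.0]
wrist_force: [-0.1, -0.3, 6.4]
gripper_width: 0.0146
grip_force: 39.1
```

```bash
python3 -m jog '{"offset":[[0.0015,-0.0004,0],[0.0029,-0.0007,0],[0.0029,-0.0007,0]],"turn":[0,0,0]}'
python3 -m jog '{"offset":[[0.0015,-0.0004,0],[0.0029,-0.0007,0],[0.0029,-0.0007,0]],"turn":[0,0,0]}'
```

```text
t: 6.07
tcp_pos: [0.5586, 0.0114, 0.0483]
eef_rot: [-0.001, 0.788, 0.615, -0.001]
wrist_force: [-4.9, 1.4, 9.5]
gripper_width: 0.0149
grip_force: 39.6
t: 6.32
tcp_pos: [0.5586, 0.0114, 0.0482]
eef_rot: [-0.002, 0.788, 0.616, -0.003]
wrist_force: [-11.0, 1.9, 15.8]
gripper_width: 0.0149
grip_force: 40.4
```

Run:
```python
from h import *
im,d=viewer.get_image('scene'); cv2.imwrite('pics/s2.png',cv2.resize(im[200:320,290:450],(800,600),interpolation=cv2.INTER_CUBIC))
```

```text
(no output)
```

View pics/s2.png

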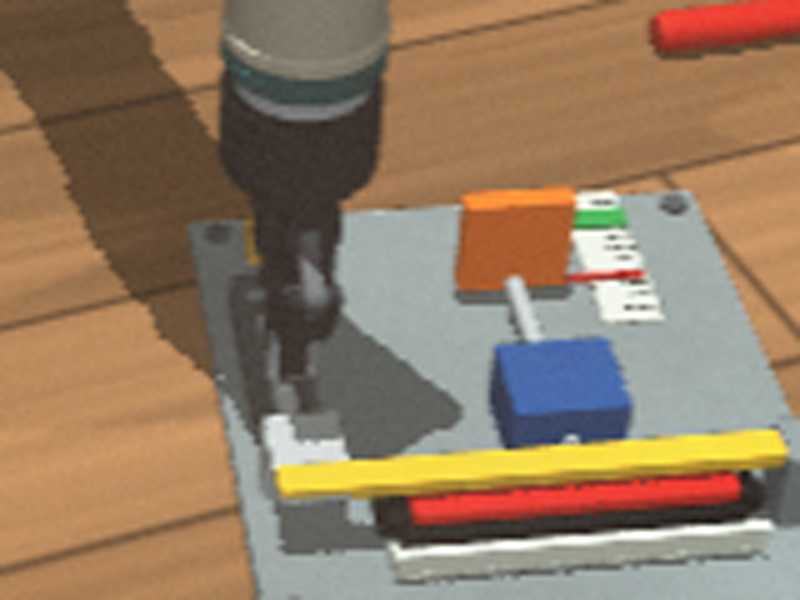

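The knob is up by the keeper at about (300,390) in the crop, and the handle is still at rest. One firmer push will confirm the hard stop before I release.

```bash
python3 -m jog '{"offset":[[0.002,-0.0005,0],[0.004,-0.001,0],[0.004,-0.001,0],[0.004,-0.001,0]],"turn":[0,0,0,0]}'
python3 -m jog '{"offset":[[-0.004,0.001,0],[-0.008,0.002,0],[-0.008,0.002,0],[-0.008,0.002,0]],"turn":[0,0,0,0]}' 0.45
```

```text
t: 6.7
tcp_pos: [0.5587, 0.0114, 0.0481]
eef_rot: [-0.005, 0.788, 0.616, -0.006]
wrist_force: [-17.4, 5.8, 22.9]
gripper_width: 0.015
grip_force: 41.5
t: 7.03
tcp_pos: [0.5593, 0.0109, 0.0474]
eef_rot: [0.0, 0.788, 0.615, 0.0]
wrist_force: [-0.4, -0.1, 0.4]
gripper_width: 0.0385
grip_force: 0.0
```

```bash
python3 -m jog '{"offset":[[0,0,0.02],[0,0,0.05],[0,0,0.085],[-0.01,0.033,0.1],[-0.022,0.07,0.1],[-0.033,0.108,0.1],[-0.04,0.135,0.1],[-0.0458,0.15,0.1],[-0.0458,0.15,0.1],[-0.0458,0.15,0.1]],"turn":[0,0,0,0,0,0,0,0,0,0]}'
python3 - <<'E'
from h import *
for c in ['top','scene']:
    im,d=viewer.get_image(c); cv2.imwrite(f'pics/{c}3.png',im)
    for t in ['bolt_knob','handle_grip']:
        for o in models.outline_of(c,t)[:1]:
            P=world(c,d,o['pixels']); Q=P[(P[:,2]>.068)&(P[:,2]<.09)]
            print(c,t,o['score'],len(Q),np.round(np.median(Q,0),4))
a=cv2.imread('pics/scene3.png')[200:320,290:450]; cv2.imwrite('pics/s3.png',cv2.resize(a,(800,600),interpolation=cv2.INTER_CUBIC))
E
```

```text
t: 7.87
tcp_pos: [0.5133, 0.1616, 0.1473]
eef_rot: [0.0, 0.788, 0.616, 0.0]
wrist_force: [-0.1, -0.7, 0.5]
gripper_width: 0.0384
grip_force: 0.0
top bolt_knob 0.49 37 [0.5588 0.0098 0.077 ]
scene bolt_knob 0.71 36 [0.5642 0.012  0.0752]
scene handle_grip 0.31 0 [nan nan nan]
  return _methods._mean(a, axis=axis, dtype=dtype,
  ret = um.true_divide(
```

View pics/s3.png

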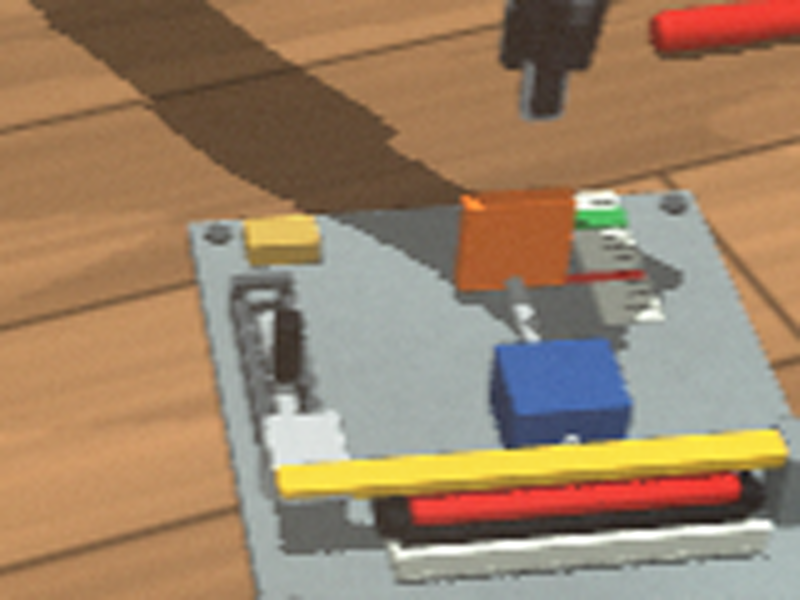

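The bolt is home: the knob stayed at (285,345) in the crop, world (0.559, 0.010). The handle is at rest directly below the gripper. Descending over the handle and gripping.

```bash
python3 -m jog '{"offset":[[0,0,0],[0,0,-0.03],[0,0,-0.055],[0,0,-0.075],[0,0,-0.09],[0,0,-0.104],[0,0,-0.104],[0,0,-0.104]],"turn":[0,0,0,0,0,0,0,0]}' 0.6
python3 -m jog '{"offset":[[0,0,0],[0,0,0],[0,0,0],[0,0,0],[0,0,0],[0,0,0],[0,0,0],[0,0,0]],"turn":[0,0,0,0,0,0,0,0]}' 0 80
```

```text
t: 8.83
tcp_pos: [0.5126, 0.1608, 0.0429]
eef_rot: [-0.0, 0.788, 0.615, -0.001]
wrist_force: [0.9, -0.0, 0.9]
gripper_width: 0.0511
grip_force: 0.0
t: 9.5
tcp_pos: [0.5136, 0.1613, 0.0444]
eef_rot: [0.0, 0.788, 0.615, 0.001]
wrist_force: [-0.3, -0.7, 6.9]
gripper_width: 0.0132
grip_force: 77.9
```

```bash
python3 -m jog '{"offset":[[-0.0049,0.0012,0],[-0.0097,0.0024,0],[-0.0146,0.0036,0],[-0.0194,0.0049,0],[-0.0243,0.0061,0],[-0.0291,0.0073,0],[-0.034,0.0085,0],[-0.0388,0.0097,0],[-0.0437,0.0109,0],[-0.0485,0.0121,0],[-0.0485,0.0121,0],[-0.0485,0.0121,0]],"turn":[0,0,0,0,0,0,0,0,0,0,0,0]}'
cat > look.py <<'E'
from h import *
import sys
for c,(a,b,e,f) in {'top':(190,280,180,300),'scene':(200,290,370,490)}.items():
    im,d=viewer.get_image(c); cv2.imwrite(f'pics/{c}{sys.argv[1]}.png',cv2.resize(im[a:b,e:f],(800,600),interpolation=cv2.INTER_CUBIC))
E
python3 look.py 4
```

```text
t: 10.5
tcp_pos: [0.4701, 0.1723, 0.0445]
eef_rot: [0.003, 0.789, 0.614, 0.004]
wrist_force: [11.6, -4.4, -1.2]
gripper_width: 0.0131
grip_force: 78.3
```

View pics/scene4.png

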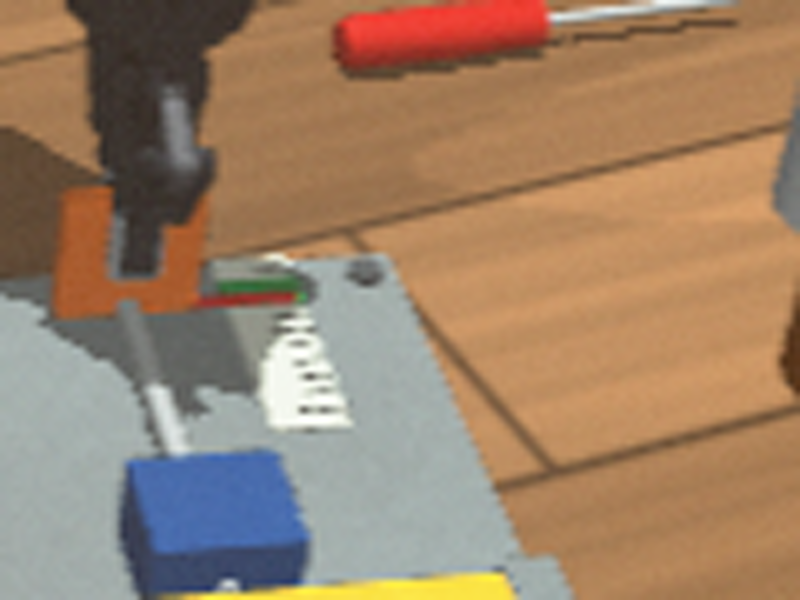

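View pics/top4.png

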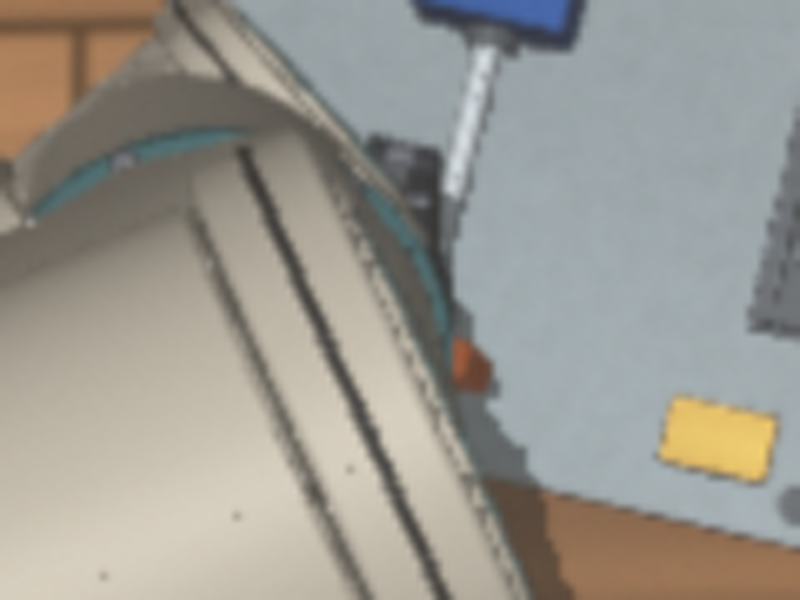

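The scene crop shows the red needle right at the near edge of the green mark (needle about (250,299), mark about (258,285)). The pull is about 45 mm against a target of about 53.7 mm, so I'll pull about 9 mm more.

```bash
python3 -m jog '{"offset":[[-0.0024,0.0006,0],[-0.0049,0.0012,0],[-0.0073,0.0018,0],[-0.0092,0.0023,0],[-0.0092,0.0023,0],[-0.0092,0.0023,0],[-0.0092,0.0023,0]],"turn":[0,0,0,0,0,0,0]}'
cat >> look.py <<'E'
# last image is scene: needle vs mark, in jig axes
H,S,V=cv2.split(cv2.cvtColor(im,cv2.COLOR_BGR2HSV)); roi=np.zeros(H.shape,bool); roi[235:270,395:425]=1
y=np.deg2rad(-14.05)
for n,m in {'green':(H>45)&(H<80)&(S>100),'red':((H<5)|(H>174))&(S>130)&(V>60)}.items():
    P=world('scene',d,m&roi); X=(P[:,0]*np.cos(y)+P[:,1]*np.sin(y))*1e3
    print(n,len(P),np.round(np.percentile(X,[2,50,98]),1),np.round(np.median(P,0),4))
s=monitor.read_state(); print(s['tcp_pos'],s['wrist_force'])
E
python3 look.py 5
```

```text
t: 11.18
tcp_pos: [0.4617, 0.1744, 0.0445]
eef_rot: [0.003, 0.789, 0.614, 0.004]
wrist_force: [13.6, -4.9, -1.7]
gripper_width: 0.013
grip_force: 78.3
green 16 [405.9 409.1 413.7] [0.4815 0.2339 0.0185]
red 19 [396.4 408.4 411. ] [0.4764 0.2231 0.0249]
[0.46174515 0.17433607 0.04447804] [12.25357152 -4.37207769 -2.41263911]
```

View pics/scene5.png

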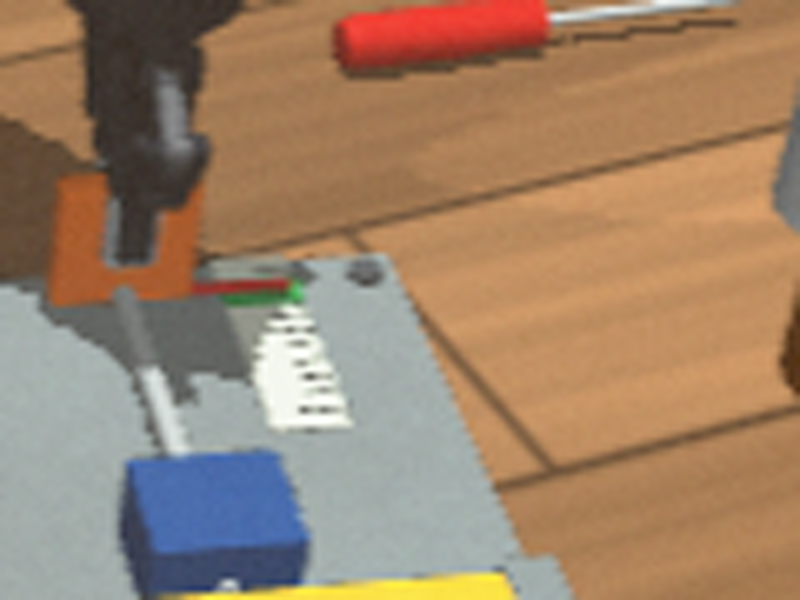

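The needle lies over the mark: it appears at about (240,286), with the mark spanning about 278–304 in the crop. Its few millimetres of height account for the offset, and the pull reads 53.5 mm. I'll hold and check that it is steady.

```bash
python3 -m jog '{"offset":[[0,0,0],[0,0,0],[0,0,0],[0,0,0],[0,0,0],[0,0,0],[0,0,0],[0,0,0]],"turn":[0,0,0,0,0,0,0,0]}' && python3 -c "
from bench import arm
print(arm.close_job())"
```

```text
t: 11.95
tcp_pos: [0.4617, 0.1744, 0.0445]
eef_rot: [0.003, 0.789, 0.614, 0.004]
wrist_force: [13.3, -6.3, -2.3]
gripper_width: 0.0126
grip_force: 78.4
the job is handed in; nothing more can be done
None
```

I handed the job in with the bolt pushed to its hard stop and the gripper holding the handle steady at about 53.5 mm of pull, where the camera shows the needle on the green mark; the hand-in returned no verdict.

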